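# Empty the scrap-lock tote into the scrap bin

### The job

Slide the clear acrylic door of the scrap bin fully open, then carry the loaded steel tote over the bin by its wooden top bar and tip all three scrap locks out of it into the bin. Set the empty tote back upright in the middle of its rubber mat without dropping it, and leave the bin door open and everything else on the counter where it is.

Things in the scene. Friction and masses are not known exactly. Their poses are not given: they have to be found in the camera images.
- bin_in (a point): Centre of the scrap bin's inner floor, 6 mm above the counter. Mouth 188 mm (x) by 238 mm (y) inside, walls 6 mm, rim 105 mm above the counter. The bin is the open end of a fixed grey steel cabinet that goes on from the bin's +y wall as a closed deck, 240 mm long, equally high. The point's axes run along the cabinet's, z up; the robot is on its -x side.
- door (a joint): Travel (m) of the acrylic door that lies over the bin's mouth and slides along the cabinet's +y onto the deck: 0 shut, 0.22 fully open. It takes about 2 N to slide and stays where it is left. The clear panel is 196 by 250 by 5 mm, its top at 112 mm above the counter.
- door_handle (a point): Grip point of the black handle in the middle of the door, 135 mm above the counter; it moves with the door. The handle is an upright block 18 mm thick (along the cabinet's y, the sliding direction), 70 mm long (x), from the panel up to 148 mm above the counter.
- tote: Steel tote holding the scrap locks, 130 mm (x) by 190 mm (y), 99 mm high; origin at the middle of its underside, z up. The -x side is the open pouring side with a gentle ramp up to a 7 mm lip; the +x wall is 42 mm high; the ends (+-y) have 36 mm walls with a middle upright carrying the bar. Floor 4 mm thick. About 0.7 kg loaded.
- tote_grip (a point): Middle of the tote's wooden top bar, 85 mm above its underside. The bar runs along the tote's y from end to end (184 mm), 18 mm thick (x) and 24 mm high; it is clear of the locks below. Axes as the tote's.
- tote_lip (a point): Middle of the tote's pouring lip, 68 mm to -x of the tote's origin and 7 mm above its underside.
- mat: Black rubber mat fixed to the counter, 145 mm (x) by 205 mm (y), 3 mm thick, on which the tote stands; origin at the middle of its underside.
- scrap_cyl_a: Scrap brass euro-profile lock cylinder lying on its side in the tote: 76 mm long (its x axis), 33 mm wide, 17 mm thick. Origin: about the middle of its underside as it lies at the start.
- scrap_cyl_b: Scrap brass euro-profile lock cylinder lying on its side in the tote: 76 mm long (its x axis), 33 mm wide, 17 mm thick. Origin: about the middle of its underside as it lies at the start.
- scrap_padlock: Scrap steel combination padlock lying flat in the middle of the tote: 80 mm long with its shackle (shackle towards its +x), 48 mm wide, 24 mm thick. Origin: about the middle of its underside as it lies at the start.
- cutter_tin: Bystander: blue round tin, 70 mm across, 60 mm high, origin under its centre.
- new_cylinder: Bystander: another brass cylinder, 76 by 33 by 17 mm, lying on the counter.
- key_shell: Bystander: black remote key shell, about 78 by 34 by 14 mm, lying on the counter.
Things that resemble listed ones, but are neither listed nor needed, are in the scene too. There is more than one size of the scrap_padlock; the one meant has the size given above.

How it is judged:
On the way, in this order (a step that is already met when the one before it is completed fails the run):
1. the bin's door is slid open to at least 195 mm of its 220 mm (value of joint door above 0.195 m), for 0.2 s.
2. the tote is over or close beside the open bin (bar within 220 mm of the bin's centre, seen from above), lifted at least 80 mm, with all three locks still aboard (value of joint door above 0.195 m and height (world z) of tote above 0.08 m and horizontal distance between tote_grip and bin_in below 0.22 m and x of scrap_cyl_a in the frame of tote between -0.08 and 0.07 m and y of scrap_cyl_a in the frame of tote between -0.095 and 0.095 m and z of scrap_cyl_a in the frame of tote between -0.01 and 0.07 m and x of scrap_cyl_b in the frame of tote between -0.08 and 0.07 m and y of scrap_cyl_b in the frame of tote between -0.095 and 0.095 m and z of scrap_cyl_b in the frame of tote between -0.01 and 0.07 m and x of scrap_padlock in the frame of tote between -0.08 and 0.07 m and y of scrap_padlock in the frame of tote between -0.095 and 0.095 m and z of scrap_padlock in the frame of tote between -0.01 and 0.07 m), for 0.1 s.
3. the tote is tipped there by more than 0.3 rad (value of joint door above 0.195 m and angle between tote's own z axis and vertical above 0.3 rad and height (world z) of tote_grip above 0.1 m and horizontal distance between tote_grip and bin_in below 0.22 m), for 0.1 s.
4. all three locks are in the bin (x of scrap_cyl_a in the frame of bin_in between -0.094 and 0.094 m and y of scrap_cyl_a in the frame of bin_in between -0.119 and 0.119 m and z of scrap_cyl_a in the frame of bin_in between -0.01 and 0.095 m and x of scrap_cyl_b in the frame of bin_in between -0.094 and 0.094 m and y of scrap_cyl_b in the frame of bin_in between -0.119 and 0.119 m and z of scrap_cyl_b in the frame of bin_in between -0.01 and 0.095 m and x of scrap_padlock in the frame of bin_in between -0.094 and 0.094 m and y of scrap_padlock in the frame of bin_in between -0.119 and 0.119 m and z of scrap_padlock in the frame of bin_in between -0.01 and 0.095 m), for 0.2 s.
At the end, for the whole second after the job is handed in: All three scrap locks lie at rest inside the bin (within its walls, below its rim); the door is open at least 195 mm; the tote stands at rest, upright within 0.06 rad, on its mat with its centre within 30 mm of the mat's centre (all of step 4 and value of joint door above 0.195 m and horizontal distance between tote and mat below 0.03 m and angle between tote's own z axis and vertical below 0.06 rad and height (world z) of tote below 0.009 m and linear speed of tote below 0.02 m/s and linear speed of each of scrap_cyl_a, scrap_cyl_b, scrap_padlock below 0.05 m/s); the robot touches nothing.
It fails at once if a bystander (tin, cylinder or key shell on the counter) is moved by more than 25 mm (distance of any of cutter_tin, new_cylinder, key_shell from where it was at the start of the episode above 0.025 m).
It fails at once if the tote is let go more than 20 mm above the counter (height (world z) of tote above 0.02 m and contact force between tote and the fingers below 0.1 N).
It also fails if it takes over 70 s, if anything falls off the work surface, if the arm or the gripper's body presses on something with over 40 N, if the wrist force passes 120 N, or if a joint passes its speed limit or range.

### The arm

A 7-joint arm with a two-finger parallel gripper is mounted at the origin on the work surface. World frame = base frame: x ahead of the robot, y to its left, z up, the work surface at z = 0. Lengths are in m, angles in rad, forces in N, time in s.
With the tool pointing down it reaches from about 0.425 to 1.025 m from the base axis. Payload 9.4 kg.
Tool frame: the origin (TCP) lies on the centre line of the jaws, within the pads' length; the fingertips stand 19 mm ahead of it and the grasp point (between the pads) is the TCP; z points along the fingers, y is the line along which they close (so a half turn about z gives the same grasp; the last joint's range is limited). The gripper opens to 85 mm and grips with 20 to 120 N. Pads are 22 mm wide; open, the fingers measure 114 mm over their backs; the gripper's body (76 mm by 85 mm) begins 54 mm behind the grasp point. The pads swing forward as they close: fully open they stand 13 mm farther back than shut.
Start: joints at [-1.25, 0.599, -0.003, 1.599, 0.002, 0.943, -0.08], TCP at [0.281, 0.668, 0.25] pointing down, gripper open.
Joint ranges: [-2.57, 2.57], [-0.35, 1.97], [-1.29, 1.29], [0.11, 2.56], [-1.05, 4.19], [0.11, 1.86], [-2.63, 2.63]. Speed limits (rad/s): [2.22, 2.22, 3.01, 3.01, 3.14, 3.14, 3.14].

### API

Orientations are given as a 3x3 rotation matrix whose columns are the frame's x, y, z axes.
In Python, from bench import sense, grab_frame, camera_info, close_job, masks_of, pinpoint gives the robot as it stands.
- The arm moves only by the tool send_rows, never from a script. Its argument "increments" is a list of rows, each an object of numbers: "tx", "ty", "tz": the shift along the tool's x, y, z in mm; "wx", "wy", "wz": the turn, a rotation vector about the tool's x, y, z in rad; "gripper": the finger opening in mm, from 0 to 85.4. A call has exactly 8 rows; each row is the pose to reach, as a shift and turn from the pose commanded when the call began, along the tool's axes at that moment; what a row does not reach only later rows make up. A row lasts 1/12 s, in which the tool goes at most 41.7 mm and 7.16 degrees, less where a joint would pass 70% of its speed; a pose out of reach is approached as far as the arm can. A call with a gripper value outside its range is refused whole. The fingers move at their own pace and stop on an object; the grip force is fixed at half the most. Time passes only in rows, so rows that repeat a pose let the fingers close, or fill a call up. It gives the time, the measured TCP pose, the force, the opening and the grip force at its end, in the units of the state.
- sense(): the state, without advancing time (a new reading comes with each control period).
- grab_frame(name): name is "scene" or "top" or "wrist"; returns (picture, depth): 400x640x3 uint8, blue, green, red; 400x640 float32, m along the optical axis (not along the pixel's ray), 0 where there is no reading.
- camera_info(name): a dict with "K" (3x3 intrinsics, pixels), "dist_coeffs" ([k1, k2, p1, p2, k3] as OpenCV has them; the pictures are not rectified), "R" (3x3) and "t" (3): a world point X has camera coordinates R X + t. Camera axes: x right, y down, z forward; pixel columns grow to the right and rows downward; lengths in m; the calibration is good to about 2 mm. A picture is of the moment at which its call begins: read the wrist's pose just before it. camera_info takes no time and is no camera call; for the wrist camera it gives the pose at the moment of the call.
- close_job(): hands the job in; it is judged then, once.
Trained networks look in the newest picture that a camera, given by its name, has taken for a name from the list of things; names that differ only in an ending like _2 or _b are one class to them, and where a whole thing is asked for, a point or a joint stands for the part that bears it (a point fixed in the world has none). Each returns a list of dicts, best first, with "p" (0 to 1); they miss things now and then, are a little off and sometimes report something else, mostly with a low value. They report only what shows in the picture. A call takes as long as a camera call. They do not tell look-alikes from the thing itself.
- masks_of(camera, thing): "pixels" (400x640 bool, what is visible of it) and "at" ([column, row] in pixels, amid what is visible of it).
- pinpoint(camera, thing): "at" ([column, row] in pixels: a listed point, or the origin of a listed thing).
The state is a dict: "clock": time; "joint_positions": joint angles; "qvel": joint speeds; "joint_efforts": joint torques, N m; "eef_pos": TCP position; "tcp_rot": TCP orientation; "force": force on the tool from outside, world axes, zero at the start; "ft_torque": the same for the moment, N m; "grip_width": finger opening in m; "finger_force": force on a finger pad.
Only numpy, scipy, OpenCV 4.12 (cv2) and the standard library are available. Lean on these libraries where they do the work, as an engineer would, in place of code of your own. Each camera call takes 0.05 s, during which the arm holds its last target. There are 200 camera calls.

## Working session

There is one attempt and no reset: what is moved stays moved. The work goes in short steps, Python scripts to look and compute and a tool call to move; the robot and the scene stay as the last step left them, time stands still between calls to the robot, and variables do not carry over. Pictures are saved under pics/ and viewed, at most 10 in all, crops included, and the job is handed in when it is done.

Besides the shell and the picture viewer there is one more tool, called after "Request:" as name([rows], argument=value, ...), one row to a line, values as JSON. send_rows: Moves the arm, as the interface text tells. Its arguments: {"type":"object","properties":{"increments":{"type":"array","items":{"type":"object","properties":{"tx":{"type":"number"},"ty":{"type":"number"},"tz":{"type":"number"},"wx":{"type":"number"},"wy":{"type":"number"},"wz":{"type":"number"},"gripper":{"type":"number"}}}}},"required":["increments"]}

```bash
mkdir -p pics; ls
cat > h.py <<'E'
import numpy as np, cv2
from bench import *
def ray(cam,uv,z,ci=None):
    c=ci or camera_info(cam);K=np.array(c["K"]);R=np.array(c["R"]);t=np.array(c["t"])
    p=cv2.undistortPoints(np.array([[uv]],float),K,np.array(c["dist_coeffs"]))[0,0]
    o=-R.T@t;d=R.T@np.array([p[0],p[1],1]);return o+d*(z-o[2])/d[2]
def cloud(cam,depth,ci=None):
    c=ci or camera_info(cam);K=np.array(c["K"]);R=np.array(c["R"]);t=np.array(c["t"])
    v,u=np.mgrid[0:400,0:640]
    p=cv2.undistortPoints(np.stack([u.ravel(),v.ravel()],1).astype(float)[:,None],K,np.array(c["dist_coeffs"]))[:,0]
    d=depth.ravel();X=np.c_[p*d[:,None],d];W=(X-t)@R
    return W.reshape(400,640,3)
E
python3 - <<'E'
from h import *
s=sense();print(s["clock"],s["eef_pos"],np.round(s["tcp_rot"],3).tolist(),s["grip_width"])
Z=dict(door_handle=.135,tote_grip=.085+.003,tote_lip=.010,mat=0,bin_in=.006,tote=.003,cutter_tin=0,new_cylinder=0,key_shell=0,scrap_cyl_a=.007,scrap_padlock=.007)
for cam in ("top","scene"):
    im,d=grab_frame(cam);cv2.imwrite(f"pics/{cam}0.png",im);np.save(f"{cam}0.npy",d)
    for n,z in Z.items():
        if cam=="scene" and n not in("door_handle","tote_grip","bin_in","tote_lip"):continue
        for r in pinpoint(cam,n)[:3]: print(cam,n,round(r["p"],2),np.round(r["at"]),np.round(ray(cam,r["at"],z),3))
print(sense()["clock"])
E
```

```text
pics
0.0 [0.28070135 0.667972   0.24939172] [[-0.922, 0.387, -0.0], [0.387, 0.922, -0.002], [-0.0, -0.002, -1.0]] 0.08517363053087805
top door_handle 0.95 [173. 145.] [0.574 0.135 0.135]
top door_handle 0.27 [374. 148.] [ 0.579 -0.299  0.135]
top tote_grip 0.72 [381. 143.] [ 0.604 -0.321  0.088]
top tote_lip 0.67 [367. 176.] [ 0.542 -0.3    0.01 ]
top mat 0.48 [366. 178.] [ 0.539 -0.301  0.   ]
top bin_in 0.7 [409. 224.] [ 0.424 -0.405  0.006]
top tote 0.57 [372. 151.] [ 0.606 -0.316  0.003]
top cutter_tin 0.88 [332. 228.] [ 0.41  -0.219  0.   ]
top new_cylinder 0.82 [411. 226.] [ 0.421 -0.412  0.   ]
top key_shell 0.56 [296. 115.] [ 0.696 -0.12   0.   ]
top scrap_cyl_a 0.84 [400. 152.] [ 0.607 -0.385  0.007]
top scrap_cyl_a 0.76 [350. 142.] [ 0.627 -0.258  0.007]
top scrap_cyl_a 0.22 [374. 148.] [ 0.614 -0.319  0.007]
top scrap_padlock 0.59 [372. 146.] [ 0.618 -0.314  0.007]
top scrap_padlock 0.59 [451. 223.] [ 0.431 -0.51   0.007]
top scrap_padlock 0.55 [425. 286.] [ 0.277 -0.443  0.007]
scene door_handle 0.25 [284. 290.] [ 0.691 -0.365  0.135]
scene tote_grip 0.7 [418. 193.] [0.615 0.031 0.088]
scene tote_grip 0.69 [284. 267.] [ 0.621 -0.323  0.088]
scene tote_lip 0.82 [278. 264.] [ 0.555 -0.301  0.01 ]
scene bin_in 0.55 [418. 192.] [0.556 0.113 0.006]
scene bin_in 0.36 [283. 264.] [ 0.558 -0.29   0.006]
0.85
```

View pics/top0.png

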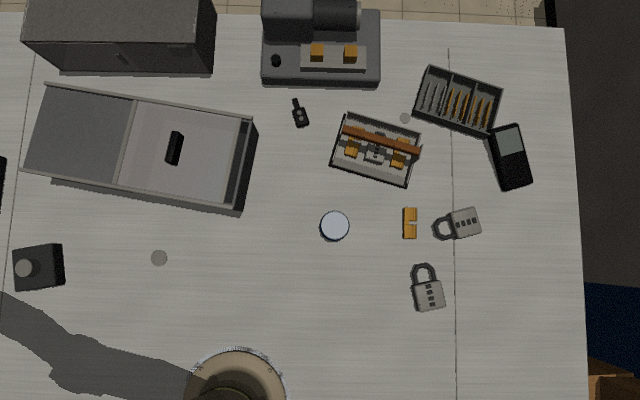

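View pics/scene0.png

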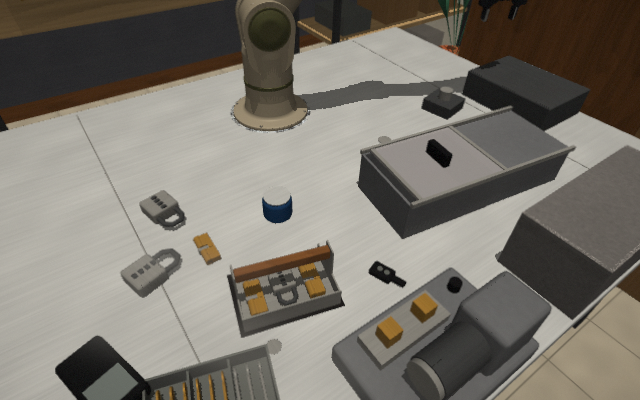

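Top view: the cabinet is at upper left, with the handle at (173,145) and the deck to the left. The tote is at (375,150) with its bar from (342,129) to (422,152), and the tin is at (335,226). Next I measure exact axes from depth.

Run:
```python
from h import *
for cam in("top","scene"):
    d=np.load(cam+"0.npy");W=cloud(cam,d);x,y,z=W[...,0],W[...,1],W[...,2];ok=d>0
    def box(n,m):
        P=W[m&ok]
        if len(P)<10: print(cam,n,len(P));return
        r=cv2.minAreaRect((P[:,:2]*1000).astype(np.float32));print(cam,n,len(P),np.round(np.array(r[0])),np.round(r[1]),round(r[2],1),"mean",np.round(P.mean(0),3),"z",np.round(np.percentile(P[:,2],[5,50,95]),3))
    box("handle",(z>.13)&(z<.16)&(abs(x-.574)<.07)&(abs(y-.135)<.07))
    box("cab",(z>.095)&(z<.125)&(abs(x-.58)<.25)&(y>-.1)&(y<.5))
    box("bar",(z>.09)&(z<.12)&(abs(x-.6)<.1)&(abs(y+.32)<.13))
    box("tote",(z>.025)&(z<.12)&(abs(x-.6)<.12)&(abs(y+.32)<.13))
    c=camera_info(cam);print("campos",np.round(-np.array(c["R"]).T@c["t"],3))
    P=W[ok&(abs(x-.3)<.1)&(abs(y)<.3)&(z<.03)];print("counter z",np.median(P[:,2]) if len(P) else None)
    for n in("door_handle","tote_grip","mat","tote"):
        for r in masks_of(cam,n)[:2]:
            m=r["pixels"];print(cam,n,round(r["p"],2),np.round(r["at"]));box(n,m)
```

```text
top handle 369 [567. 133.] [20. 71.] 80.4 mean [0.565 0.131 0.145] z [0.134 0.147 0.149]
top cab 19799 [663. 245.] [545. 372.] 81.6 mean [0.589 0.236 0.109] z [0.103 0.11  0.115]
top bar 700 [ 610. -321.] [191.  34.] 74.0 mean [ 0.607 -0.324  0.099] z [0.093 0.099 0.102]
top tote 1731 [ 645. -334.] [196. 202.] 74.3 mean [ 0.618 -0.332  0.064] z [0.027 0.047 0.101]
campos [ 0.357 -0.175  0.926]
counter z 2.1105963375953395e-05
top door_handle 0.76 [178. 150.]
top door_handle 9510 [569. 136.] [256. 197.] 81.5 mean [0.566 0.133 0.113] z [0.109 0.112 0.117]
top tote_grip 0.63 [376. 144.]
top tote_grip 3646 [ 614. -332.] [213. 153.] 73.5 mean [ 0.609 -0.322  0.032] z [0.005 0.01  0.1  ]
top mat 0.74 [349. 170.]
top mat 350 [ 574. -278.] [246. 116.] 41.3 mean [ 0.571 -0.275  0.004] z [-0.001  0.003  0.01 ]
top tote 0.93 [379. 144.]
top tote 3847 [ 615. -331.] [217. 153.] 74.2 mean [ 0.609 -0.323  0.031] z [0.004 0.01  0.1  ]
scene handle 291 [569. 132.] [20. 72.] 81.4 mean [0.573 0.128 0.143] z [0.132 0.145 0.149]
scene cab 10620 [660. 219.] [495. 372.] 81.6 mean [0.593 0.209 0.109] z [0.103 0.111 0.115]
scene bar 1097 [ 611. -319.] [190.  36.] 74.1 mean [ 0.613 -0.322  0.098] z [0.092 0.099 0.102]
scene tote 3101 [ 642. -332.] [198. 196.] 74.6 mean [ 0.633 -0.329  0.064] z [0.027 0.055 0.101]
campos [ 1.027 -0.55   0.704]
counter z -0.00038469636881869896
scene door_handle 0.87 [436. 162.]
scene door_handle 5531 [570. 141.] [268. 204.] 81.3 mean [0.574 0.125 0.114] z [0.11  0.112 0.132]
scene tote_grip 0.66 [286. 292.]
scene tote_grip 4428 [ 605. -305.] [215. 156.] 74.3 mean [ 0.633 -0.325  0.044] z [0.005 0.031 0.1  ]
scene mat 0.85 [264. 327.]
scene mat 709 [ 614. -321.] [206. 143.] 73.7 mean [ 0.644 -0.371  0.002] z [-0.     0.002  0.005]
scene tote 0.86 [288. 289.]
scene tote 4636 [ 606. -299.] [228. 156.] 75.0 mean [ 0.632 -0.324  0.043] z [0.005 0.03  0.1  ]
```

Request:
send_rows([
  {"tx": -31,"ty": -25,"wz": -0.04,"gripper": 85},
  {"tx": -62,"ty": -50,"wz": -0.08,"gripper": 85},
  {"tx": -93,"ty": -75,"wz": -0.12,"gripper": 85},
  {"tx": -124,"ty": -100,"wz": -0.16,"gripper": 85},
  {"tx": -155,"ty": -125,"wz": -0.2,"gripper": 85},
  {"tx": -186,"ty": -150,"wz": -0.25,"gripper": 85},
  {"tx": -217,"ty": -175,"wz": -0.25,"gripper": 85},
  {"tx": -248,"ty": -200,"wz": -0.25,"gripper": 85},
])

```text
validation failed for argument at $.in...
```

```bash
cat > go.py <<'E'
# usage: delta(pos, yaw_of_tool_y_deg, tilt) -> tool-frame shift mm and rotvec
import json,sys
from h import *
from scipy.spatial.transform import Rotation as Rn
def toolR(yaw_y,tilt=0):
    # tool z down, y at yaw_y; tilt: turn about tool x
    a=np.radians(yaw_y);y=np.array([np.cos(a),np.sin(a),0]);z=np.array([0,0,-1.]);x=np.cross(y,z)
    return np.c_[x,y,z]@Rn.from_rotvec([np.radians(tilt),0,0]).as_matrix()
def log():
    s=sense();json.dump([np.array(s[k]).tolist() for k in("joint_positions","eef_pos","tcp_rot")],open("log.jsonl","a"));open("log.jsonl","a").write("\n");return s
def delta(pos,R):
    s=log();A=np.array(s["tcp_rot"]);p=np.array(s["eef_pos"])
    print("t",round(s["clock"],2),"tcp",np.round(p,4),"yawy",round(np.degrees(np.arctan2(A[1,1],A[0,1])),1),"z",np.round(A[:,2],3),"q",np.round(s["joint_positions"],2),"F",np.round(s["force"],1),"w",round(s["grip_width"],4))
    if pos is not None: print("shift mm",np.round(A.T@(np.array(pos)-p)*1000,1),"rotvec",np.round(Rn.from_matrix(A.T@R).as_rotvec(),3))
E
python3 - <<'E'
from go import *
delta([.568,.133,.22],toolR(81.5))
E
```

```text
t 1.25 tcp [0.2809 0.6684 0.2503] yawy 67.2 z [ 0.  0. -1.] q [-1.25  0.6  -0.    1.6   0.    0.94 -0.08] F [-0.  -0.1 -1.1] w 0.0855
shift mm [-472.1 -382.4   30.3] rotvec [ 0.     0.    -0.249]
```

Request:
send_rows([
  {"tx": -31,"ty": -25,"tz": 0,"wx": 0,"wy": 0,"wz": -0.04,"gripper": 85},
  {"tx": -62,"ty": -50,"tz": 0,"wx": 0,"wy": 0,"wz": -0.08,"gripper": 85},
  {"tx": -93,"ty": -75,"tz": 0,"wx": 0,"wy": 0,"wz": -0.12,"gripper": 85},
  {"tx": -124,"ty": -100,"tz": 0,"wx": 0,"wy": 0,"wz": -0.16,"gripper": 85},
  {"tx": -155,"ty": -125,"tz": 0,"wx": 0,"wy": 0,"wz": -0.2,"gripper": 85},
  {"tx": -186,"ty": -150,"tz": 0,"wx": 0,"wy": 0,"wz": -0.25,"gripper": 85},
  {"tx": -217,"ty": -175,"tz": 0,"wx": 0,"wy": 0,"wz": -0.25,"gripper": 85},
  {"tx": -248,"ty": -200,"tz": 0,"wx": 0,"wy": 0,"wz": -0.25,"gripper": 85},
])

```text
clock: 1.92
eef_pos: [0.4328, 0.3862, 0.2505]
tcp_rot: [[-0.989, 0.147, 0.0], [0.147, 0.989, 0.0], [-0.0, 0.0, -1.0]]
force: [0.4, 0.3, 0.2]
grip_width: 0.0849
finger_force: 0.0
```

Run:
```python
from go import *
delta([.568,.133,.22],toolR(81.5))
```

```text
t 1.92 tcp [0.4328 0.3862 0.2505] yawy 81.6 z [ 0.  0. -1.] q [-0.77  0.43 -0.08  1.94  0.04  0.78  0.55] F [0.4 0.3 0.2] w 0.0849
shift mm [-170.9 -230.6   30.5] rotvec [0.    0.    0.001]
```

Request:
send_rows([
  {"tx": -24,"ty": -32,"tz": 8,"wx": 0,"wy": 0,"wz": 0,"gripper": 85},
  {"tx": -48,"ty": -65,"tz": 16,"wx": 0,"wy": 0,"wz": 0,"gripper": 85},
  {"tx": -73,"ty": -98,"tz": 24,"wx": 0,"wy": 0,"wz": 0,"gripper": 85},
  {"tx": -97,"ty": -131,"tz": 32,"wx": 0,"wy": 0,"wz": 0,"gripper": 85},
  {"tx": -122,"ty": -164,"tz": 40,"wx": 0,"wy": 0,"wz": 0,"gripper": 85},
  {"tx": -146,"ty": -198,"tz": 48,"wx": 0,"wy": 0,"wz": 0,"gripper": 85},
  {"tx": -171,"ty": -231,"tz": 58,"wx": 0,"wy": 0,"wz": 0,"gripper": 85},
  {"tx": -171,"ty": -231,"tz": 70,"wx": 0,"wy": 0,"wz": 0,"gripper": 85},
])

```text
clock: 2.58
eef_pos: [0.5711, 0.1255, 0.1806]
tcp_rot: [[-0.988, 0.157, 0.004], [0.157, 0.988, -0.003], [-0.004, -0.003, -1.0]]
force: [-0.2, -1.0, 0.7]
grip_width: 0.0848
finger_force: 0.0
```

Run:
```python
from go import *
delta([.568,.133,.138],toolR(81.5))
im,d=grab_frame("wrist");cv2.imwrite("pics/w1.png",im)
W=cloud("wrist",d)
P=W[(d>0)&(W[...,2]>.138)&(W[...,2]<.155)&(abs(W[...,0]-.568)<.06)&(abs(W[...,1]-.133)<.03)]
if len(P)>20:
    r=cv2.minAreaRect((P[:,:2]*1000).astype(np.float32));print(len(P),r)
```

```text
t 2.58 tcp [0.5711 0.1255 0.1806] yawy 81.0 z [ 0.004 -0.003 -1.   ] q [-0.28  0.52 -0.06  1.99  0.05  0.63  1.04] F [-0.2 -1.   0.7] w 0.0848
shift mm [ 4.4  7.1 42.6] rotvec [-0.003  0.004 -0.009]
4419 ((565.0567626953125, 134.60745239257812), (18.056428909301758, 69.69888305664062), 81.40583038330078)
```

Request:
send_rows([
  {"tx": 6,"ty": 8,"tz": 20,"wx": 0,"wy": 0,"wz": -0.009,"gripper": 85},
  {"tx": 6,"ty": 8,"tz": 42,"wx": 0,"wy": 0,"wz": -0.009,"gripper": 85},
  {"tx": 6,"ty": 8,"tz": 42,"wx": 0,"wy": 0,"wz": -0.009,"gripper": 10},
  {"tx": 6,"ty": 8,"tz": 42,"wx": 0,"wy": 0,"wz": -0.009,"gripper": 10},
  {"tx": 6,"ty": 8,"tz": 42,"wx": 0,"wy": 0,"wz": -0.009,"gripper": 10},
  {"tx": 6,"ty": 8,"tz": 42,"wx": 0,"wy": 0,"wz": -0.009,"gripper": 10},
  {"tx": 6,"ty": 8,"tz": 42,"wx": 0,"wy": 0,"wz": -0.009,"gripper": 10},
  {"tx": 6,"ty": 8,"tz": 42,"wx": 0,"wy": 0,"wz": -0.009,"gripper": 10},
])

```text
clock: 3.3
eef_pos: [0.5629, 0.1429, 0.1396]
tcp_rot: [[-0.99, 0.139, 0.002], [0.139, 0.99, 0.0], [-0.002, 0.0, -1.0]]
force: [-0.6, -2.3, 4.9]
grip_width: 0.017
finger_force: 58.3
```

Run:
```python
from go import *
p=np.array([.566,.134,.138]);delta(p+.219*np.array([.1495,.9888,0]),toolR(81.4))
```

```text
t 3.3 tcp [0.5629 0.1429 0.1396] yawy 82.0 z [ 0.002  0.    -1.   ] q [-0.31  0.57 -0.06  2.03  0.06  0.54  1.02] F [-0.6 -2.3  4.9] w 0.017
shift mm [ -6.6 210.7   1.7] rotvec [0.    0.002 0.01 ]
```

Request:
send_rows([
  {"tx": -1,"ty": 20,"tz": 0,"wx": 0,"wy": 0,"wz": 0,"gripper": 10},
  {"tx": -2,"ty": 50,"tz": 0,"wx": 0,"wy": 0,"wz": 0,"gripper": 10},
  {"tx": -3,"ty": 85,"tz": 0,"wx": 0,"wy": 0,"wz": 0,"gripper": 10},
  {"tx": -4,"ty": 120,"tz": 0,"wx": 0,"wy": 0,"wz": 0,"gripper": 10},
  {"tx": -5,"ty": 155,"tz": 0,"wx": 0,"wy": 0,"wz": 0,"gripper": 10},
  {"tx": -6,"ty": 185,"tz": 0,"wx": 0,"wy": 0,"wz": 0,"gripper": 10},
  {"tx": -6,"ty": 205,"tz": 0,"wx": 0,"wy": 0,"wz": 0,"gripper": 10},
  {"tx": -6,"ty": 210,"tz": 0,"wx": 0,"wy": 0,"wz": 0,"gripper": 10},
])

```text
clock: 3.97
eef_pos: [0.5917, 0.3292, 0.1392]
tcp_rot: [[-0.989, 0.148, -0.02], [0.148, 0.988, -0.034], [0.014, -0.037, -0.999]]
force: [-34.5, -71.6, 59.3]
grip_width: 0.0172
finger_force: 82.9
```

Run:
```python
from go import *
p=np.array([.566,.134,.138]);delta(p+.219*np.array([.1495,.9888,0]),toolR(81.4))
```

```text
t 3.97 tcp [0.5917 0.3292 0.1392] yawy 81.5 z [-0.02  -0.034 -0.999] q [-0.59  0.68 -0.02  1.78  0.04  0.72  0.79] F [-34.5 -71.6  59.3] w 0.0172
shift mm [-3.8 22.2  0.3] rotvec [-0.037 -0.014  0.002]
```

Request:
send_rows([
  {"tx": 0,"ty": -20,"tz": 0,"wx": 0,"wy": 0,"wz": 0,"gripper": 10},
  {"tx": 0,"ty": -20,"tz": 0,"wx": 0,"wy": 0,"wz": 0,"gripper": 10},
  {"tx": 0,"ty": -20,"tz": 0,"wx": 0,"wy": 0,"wz": 0,"gripper": 10},
  {"tx": 0,"ty": -20,"tz": 0,"wx": 0,"wy": 0,"wz": 0,"gripper": 85},
  {"tx": 0,"ty": -20,"tz": 0,"wx": 0,"wy": 0,"wz": 0,"gripper": 85},
  {"tx": 0,"ty": -20,"tz": 0,"wx": 0,"wy": 0,"wz": 0,"gripper": 85},
  {"tx": 0,"ty": -20,"tz": 0,"wx": 0,"wy": 0,"wz": 0,"gripper": 85},
  {"tx": 0,"ty": -20,"tz": 0,"wx": 0,"wy": 0,"wz": 0,"gripper": 85},
])

```text
clock: 4.63
eef_pos: [0.5949, 0.3306, 0.1383]
tcp_rot: [[-0.99, 0.138, 0.0], [0.138, 0.99, 0.0], [-0.0, 0.0, -1.0]]
force: [0.1, 0.5, 0.6]
grip_width: 0.0763
finger_force: 0.0
```

Run:
```python
from go import *
delta([.566,.134,.25],toolR(81.4))
for cam in("top","scene"):
    im,d=grab_frame(cam);cv2.imwrite(f"pics/{cam}1.png",im);W=cloud(cam,d);np.save(cam+"1.npy",d)
    for r in masks_of(cam,"door_handle")[:2]:
        P=W[r["pixels"]&(d>0)&(W[...,2]>.105)&(W[...,2]<.116)]
        q=cv2.minAreaRect((P[:,:2]*1000).astype(np.float32));print(cam,round(r["p"],2),np.round(r["at"]),q)
```

```text
t 4.63 tcp [0.5949 0.3306 0.1383] yawy 82.1 z [ 0.  0. -1.] q [-0.57  0.67 -0.03  1.79  0.03  0.68  0.81] F [0.1 0.5 0.6] w 0.0763
shift mm [   1.3 -198.7 -111.7] rotvec [0.    0.    0.011]
top 0.95 [100. 142.] ((596.339111328125, 332.6375427246094), (261.9369201660156, 202.55270385742188), 81.15634155273438)
scene 0.93 [500. 143.] ((600.5236206054688, 333.58892822265625), (267.5032958984375, 199.95501708984375), 80.02599334716797)
```

View pics/scene1.png

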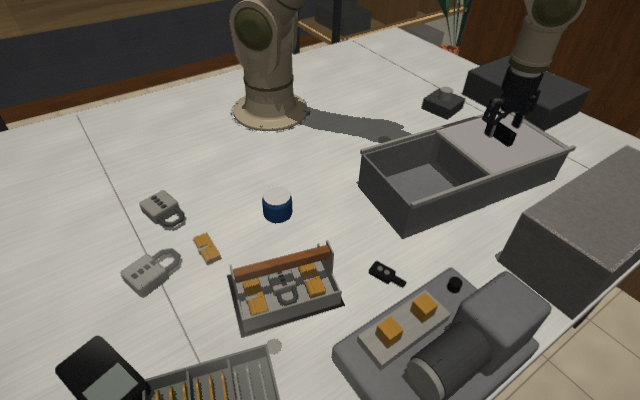

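View pics/top1.png

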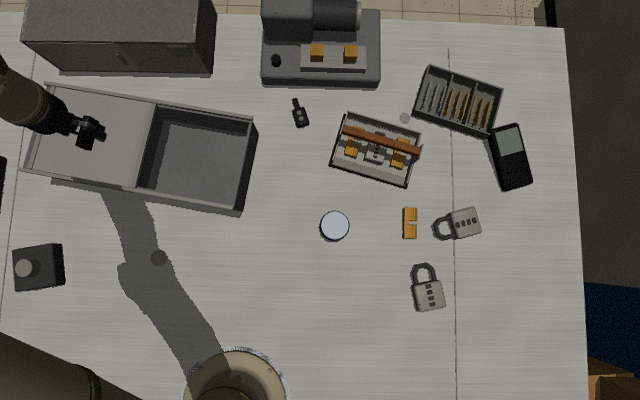

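The door is back over the deck: handle at (88,132) in top, mouth at (150–255, 105–210) open. I now check the actual travel against the cabinet's walls.

Run:
```python
from go import *
th=np.radians(-8.6);ex=np.array([np.cos(th),np.sin(th)]);ey=np.array([-np.sin(th),np.cos(th)]);o=np.array([.566,.134])
for cam in("top","scene"):
    d=np.load(cam+"1.npy");W=cloud(cam,d);ok=d>0
    u=(W[...,:2]-o)@ex;v=(W[...,:2]-o)@ey;z=W[...,2]
    rim=ok&(z>.098)&(z<.118)
    m=rim&(abs(u)<.06)
    h=np.histogram(v[m],np.arange(-.16,.40,.01));print(cam,[(round(b,2),n,) for b,n in zip(h[1],h[0]) if n])
    m=rim&(abs(v)<.05);h=np.histogram(u[m],np.arange(-.14,.14,.005));print(cam,"x",[(round(b,3),n) for b,n in zip(h[1],h[0]) if n])
    m=rim&(abs(u)<.05)&(v<-.07);print("end wall v",np.round(np.percentile(v[m],[2,50,98]),4))
    f=ok&(abs(z-.006)<.006)&(abs(u)<.12)&(abs(v)<.14);print("floor u",np.percentile(u[f],[1,99]),"v",np.percentile(v[f],[1,99]))
    m=ok&(z>.108)&(abs(u)<.08)&(z<.118)&(v>0);print("door panel v",np.percentile(v[m],[.5,99.5]))
    m=ok&(z>.1)&(z<.118)&(v>-.3)&(abs(u)<.08);print("all",np.percentile(v[m],[.5,99.5]))
```

```text
top [(np.float64(-0.15), np.int64(180)), (np.float64(0.07), np.int64(276)), (np.float64(0.08), np.int64(207)), (np.float64(0.09), np.int64(230)), (np.float64(0.1), np.int64(232)), (np.float64(0.11), np.int64(231)), (np.float64(0.12), np.int64(228)), (np.float64(0.13), np.int64(229)), (np.float64(0.14), np.int64(231)), (np.float64(0.15), np.int64(234)), (np.float64(0.16), np.int64(214)), (np.float64(0.17), np.int64(161)), (np.float64(0.18), np.int64(179)), (np.float64(0.19), np.int64(98)), (np.float64(0.2), np.int64(89)), (np.float64(0.21), np.int64(86)), (np.float64(0.22), np.int64(96)), (np.float64(0.23), np.int64(160)), (np.float64(0.24), np.int64(144)), (np.float64(0.25), np.int64(126)), (np.float64(0.26), np.int64(114)), (np.float64(0.27), np.int64(103)), (np.float64(0.28), np.int64(99)), (np.float64(0.29), np.int64(95)), (np.float64(0.3), np.int64(85)), (np.float64(0.31), np.int64(99)), (np.float64(0.32), np.int64(27)), (np.float64(0.33), np.int64(85)), (np.float64(0.34), np.int64(14))]
top x [(np.float64(-0.105), np.int64(108)), (np.float64(-0.1), np.int64(88)), (np.float64(-0.
[... 1147 characters left out ...]
64(94)), (np.float64(0.28), np.int64(80)), (np.float64(0.29), np.int64(74)), (np.float64(0.3), np.int64(74)), (np.float64(0.31), np.int64(103)), (np.float64(0.32), np.int64(28)), (np.float64(0.33), np.int64(18)), (np.float64(0.34), np.int64(12))]
scene x [(np.float64(-0.11), np.int64(4)), (np.float64(-0.105), np.int64(36)), (np.float64(-0.1), np.int64(132)), (np.float64(-0.095), np.int64(96)), (np.float64(-0.09), np.int64(10)), (np.float64(0.1), np.int64(50)), (np.float64(0.105), np.int64(136)), (np.float64(0.11), np.int64(49))]
end wall v [-0.148  -0.1459 -0.1402]
floor u [-0.09233541  0.11883655] v [-0.13018329  0.1295441 ]
door panel v [0.07119986 0.3223962 ]
all [-0.147529    0.33940244]
```

Request:
send_rows([
  {"tx": 0,"ty": 0,"tz": -40,"wx": 0,"wy": 0,"wz": 0,"gripper": 85},
  {"tx": -2,"ty": -12,"tz": -75,"wx": 0,"wy": 0,"wz": 0.1,"gripper": 85},
  {"tx": -8,"ty": -47,"tz": -92,"wx": 0,"wy": 0,"wz": 0.21,"gripper": 85},
  {"tx": -14,"ty": -87,"tz": -92,"wx": 0,"wy": 0,"wz": 0.32,"gripper": 85},
  {"tx": -21,"ty": -127,"tz": -92,"wx": 0,"wy": 0,"wz": 0.43,"gripper": 85},
  {"tx": -27,"ty": -167,"tz": -92,"wx": 0,"wy": 0,"wz": 0.54,"gripper": 85},
  {"tx": -34,"ty": -207,"tz": -92,"wx": 0,"wy": 0,"wz": 0.65,"gripper": 85},
  {"tx": -40,"ty": -247,"tz": -92,"wx": 0,"wy": 0,"wz": 0.76,"gripper": 85},
])

```text
clock: 5.5
eef_pos: [0.6, 0.0785, 0.2306]
tcp_rot: [[-0.619, 0.786, 0.001], [0.786, 0.619, 0.0], [-0.0, 0.001, -1.0]]
force: [0.7, -0.5, 0.6]
grip_width: 0.0854
finger_force: 0.0
```

Run:
```python
from go import *
delta([.6105,-.320,.16],toolR(-15.9))
```

```text
t 5.5 tcp [0.6    0.0785 0.2306] yawy 38.2 z [ 0.001  0.    -1.   ] q [-0.35  0.48  0.18  1.91 -0.12  0.76  0.57] F [ 0.7 -0.5  0.6] w 0.0854
shift mm [-319.6 -238.2   70.5] rotvec [ 0.001 -0.     0.944]
```

Request:
send_rows([
  {"tx": -32,"ty": -24,"tz": 0,"wx": 0,"wy": 0,"wz": 0.118,"gripper": 85},
  {"tx": -64,"ty": -48,"tz": 0,"wx": 0,"wy": 0,"wz": 0.236,"gripper": 85},
  {"tx": -96,"ty": -72,"tz": 0,"wx": 0,"wy": 0,"wz": 0.354,"gripper": 85},
  {"tx": -128,"ty": -95,"tz": 0,"wx": 0,"wy": 0,"wz": 0.472,"gripper": 85},
  {"tx": -160,"ty": -119,"tz": 0,"wx": 0,"wy": 0,"wz": 0.59,"gripper": 85},
  {"tx": -192,"ty": -143,"tz": 0,"wx": 0,"wy": 0,"wz": 0.708,"gripper": 85},
  {"tx": -224,"ty": -167,"tz": 0,"wx": 0,"wy": 0,"wz": 0.826,"gripper": 85},
  {"tx": -256,"ty": -191,"tz": 0,"wx": 0,"wy": 0,"wz": 0.944,"gripper": 85},
])

```text
clock: 6.17
eef_pos: [0.6098, -0.2408, 0.2305]
tcp_rot: [[0.274, 0.962, 0.0], [0.962, -0.274, 0.0], [0.0, 0.0, -1.0]]
force: [0.7, 0.9, 0.9]
grip_width: 0.0851
finger_force: 0.0
```

Run:
```python
from go import *
delta([.6105,-.320,.16],toolR(-15.9))
```

```text
t 6.17 tcp [ 0.6098 -0.2408  0.2305] yawy -15.9 z [ 0.  0. -1.] q [ 0.01  0.57  0.44  1.81 -0.32  0.84  0.32] F [0.7 0.9 0.9] w 0.0851
shift mm [-76.   22.3  70.5] rotvec [ 0. -0.  0.]
```

Request:
send_rows([
  {"tx": -25,"ty": 7,"tz": 20,"wx": 0,"wy": 0,"wz": 0,"gripper": 85},
  {"tx": -52,"ty": 14,"tz": 40,"wx": 0,"wy": 0,"wz": 0,"gripper": 85},
  {"tx": -76,"ty": 22,"tz": 60,"wx": 0,"wy": 0,"wz": 0,"gripper": 85},
  {"tx": -76,"ty": 22,"tz": 70,"wx": 0,"wy": 0,"wz": 0,"gripper": 85},
  {"tx": -76,"ty": 22,"tz": 70,"wx": 0,"wy": 0,"wz": 0,"gripper": 85},
  {"tx": -76,"ty": 22,"tz": 70,"wx": 0,"wy": 0,"wz": 0,"gripper": 85},
  {"tx": -76,"ty": 22,"tz": 70,"wx": 0,"wy": 0,"wz": 0,"gripper": 85},
  {"tx": -76,"ty": 22,"tz": 70,"wx": 0,"wy": 0,"wz": 0,"gripper": 85},
])

```text
clock: 6.83
eef_pos: [0.6117, -0.3169, 0.1614]
tcp_rot: [[0.267, 0.964, 0.002], [0.964, -0.267, 0.0], [0.0, 0.002, -1.0]]
force: [0.5, 0.4, -0.1]
grip_width: 0.0848
finger_force: 0.0
```

```bash
cat > kin.py <<'E'
import json,itertools,numpy as np
from scipy.optimize import least_squares
from scipy.spatial.transform import Rotation as Rn
def load(): return [json.loads(l) for l in open("log.jsonl") if l.strip()]
def fk(p,q,s=None):
    # p: base yaw, h, then lengths/offsets
    yaw,yt,h,L1,a,L2,w,L3,by,bx=p[:10]; s=p[10:17]
    M=Rn.from_euler("z",yaw);t=np.array([bx,by,h])
    R=M*Rn.from_euler("z",s[0]*q[0])*Rn.from_euler("y",q[1])
    R=R*Rn.from_euler("z",s[2]*q[2]);t=t+R.apply([a,0,L1])
    R=R*Rn.from_euler("y",q[3]);t=t+R.apply([-a,0,L2])
    R=R*Rn.from_euler("z",s[4]*q[4])*Rn.from_euler("y",q[5]);
    R=R*Rn.from_euler("z",s[6]*q[6]+yt);t=t+R.apply([0,0,L3])+ (R*Rn.from_euler("z",-s[6]*q[6]-yt)).apply([w,0,0])
    return t,R.as_matrix()
def res(p,D,s):
    o=[]
    for q,t,R in D:
        T,A=fk(np.r_[p,s],q);o+=list(T-t)+list(.3*(A-np.array(R)).ravel())
    return np.array(o)
def fit():
    D=load();best=None
    for s in itertools.product([-1,1],repeat=4):
        S=np.array([s[0],1,s[1],1,s[2],1,s[3]])
        for yt in(0,np.pi/2,np.pi,-np.pi/2):
            r=least_squares(res,[0,yt,.35,.4,0,.4,.05,.3,0,0],args=(D,S),max_nfev=60)
            if best is None or r.cost<best[0]: best=(r.cost,r.x,S)
    return best
E
python3 - <<'E'
from go import *
delta([.6105,-.320,.09],toolR(-15.9))
im,d=grab_frame("wrist")
W=cloud("wrist",d);P=W[(d>0)&(W[...,2]>.093)&(W[...,2]<.108)&(abs(W[...,0]-.61)<.05)&(abs(W[...,1]+.32)<.1)]
if len(P)>20: print(len(P),cv2.minAreaRect((P[:,:2]*1000).astype(np.float32)),np.median(P[:,2]))
import kin;b=kin.fit();print(b[0],np.round(b[1],4),b[2],np.abs(kin.res(b[1],kin.load(),b[2])).max());np.save("kin.npy",np.r_[b[1],b[2]])
E
```

```text
t 6.83 tcp [ 0.6117 -0.3169  0.1614] yawy -15.5 z [ 0.002  0.    -1.   ] q [ 0.16  0.68  0.39  1.78 -0.36  0.75  0.46] F [ 0.5  0.4 -0.1] w 0.0848
shift mm [-3.3 -0.4 71.4] rotvec [ 0.002 -0.     0.007]
8633 ((610.5230712890625, -315.19482421875), (175.36448669433594, 34.06305694580078), 73.052734375) 0.100432871888272
9.252557610215624e-05 [-7.7600e-02  1.4932e+00  2.4990e-01  6.5580e-01  1.9000e-03  4.5810e-01
  1.4100e-02  2.6870e-01 -7.4000e-03  1.4000e-03] [-1  1 -1  1 -1  1 -1] 0.005627887884036981
```

```bash
cat > plan.py <<'E'
from go import *; import kin
from scipy.optimize import least_squares
p=np.load("kin.npy")
lo=np.array([-2.57,-.35,-1.29,.11,-1.05,.11,-2.63])+.03;hi=np.array([2.57,1.97,1.29,2.56,4.19,1.86,2.63])-.03
bin0=np.array([.5646,.111])
def ik(q,pos,R):
    def f(x):
        t,A=kin.fk(p,x);return np.r_[10*(t-pos),3*(A-R).ravel(),.02*(x-q)]
    r=least_squares(f,np.clip(q,lo,hi),bounds=(lo,hi),max_nfev=100);t,A=kin.fk(p,r.x)
    return r.x,np.linalg.norm(t-pos),np.degrees(np.linalg.norm(Rn.from_matrix(A.T@R).as_rotvec()))
def barpos(th,yaw,lipu,lipz):
    c,s=np.cos(np.radians(th)),np.sin(np.radians(th))
    a=np.radians(yaw);d=np.array([np.cos(a),np.sin(a)])
    return np.r_[bin0+d*(lipu+.068*c-.078*s),lipz+.068*s+.078*c]
E
python3 - <<'E'
from plan import *
q0=np.array(sense()["joint_positions"])
for yaw in(-8.6,20,45,81.4,-45,-98.6):
    for lz in(.13,.2,.3):
        q=q0;
        q,e,a=ik(q,[.56,-.2,.3],toolR((-16+yaw)/2));out=[]
        for th in range(0,91,10):
            q,e,a=ik(q,barpos(th,yaw,.02,lz),toolR(yaw,-th))
            out.append((th,round(e*1000),round(a)))
            if e>.01 or a>4:break
        print(yaw,lz,out[-1],np.round(q,2))
E
```

```text
-8.6 0.13 (40, 33, 6) [-1.08  0.47  0.93  2.21 -1.02  0.14  0.51]
-8.6 0.2 (70, 29, 2) [ 0.15  0.8  -1.26  2.53  2.1   1.72 -2.6 ]
-8.6 0.3 (80, 29, 2) [ 0.16  0.6  -1.26  2.53  2.1   1.69 -2.6 ]
20 0.13 (40, 42, 8) [-0.14  0.32 -0.07  2.2  -1.02  0.14  1.13]
20 0.2 (40, 18, 3) [-0.14  0.23 -0.08  2.21 -1.02  0.14  1.12]
20 0.3 (50, 19, 3) [ 0.48  0.08 -0.71  2.21 -1.02  0.14  1.12]
45 0.13 (40, 19, 3) [ 0.48  0.49 -0.76  2.22 -1.02  0.14  1.65]
45 0.2 (50, 24, 4) [ 0.83  0.5  -1.13  2.24 -1.02  0.14  1.69]
45 0.3 (60, 31, 7) [ 1.02  0.43 -1.26  2.17 -1.02  0.3   1.66]
81.4 0.13 (90, 0, 0) [ 1.    1.4  -1.22  2.14 -0.71  0.54  2.33]
81.4 0.2 (90, 0, 0) [ 0.95  1.14 -1.08  2.15 -1.02  0.76  2.52]
81.4 0.3 (90, 0, 0) [ 1.01  1.01 -1.23  2.12 -1.02  0.78  2.33]
-45 0.13 (80, 17, 3) [-1.6   1.28  1.26  2.25  0.96  0.28 -2.6 ]
-45 0.2 (80, 15, 3) [-1.61  1.09  1.26  2.24  1.11  0.41 -2.6 ]
-45 0.3 (90, 21, 4) [-1.66  0.97  1.26  2.21  1.22  0.66 -2.6 ]
-98.6 0.13 (90, 0, 0) [-1.3   1.44  1.26  1.67  0.19  1.33 -1.98]
-98.6 0.2 (90, 0, 0) [-1.3   1.32  1.26  1.67  0.3   1.36 -1.98]
-98.6 0.3 (90, 0, 0) [-1.3   1.17  1.26  1.65  0.44  1.43 -1.97]
```

Request:
send_rows([
  {"tx": -1,"ty": 0,"tz": 20,"wx": 0,"wy": 0,"wz": 0,"gripper": 85},
  {"tx": -2,"ty": 0,"tz": 45,"wx": 0,"wy": 0,"wz": 0,"gripper": 85},
  {"tx": -2,"ty": 0,"tz": 65,"wx": 0,"wy": 0,"wz": 0,"gripper": 85},
  {"tx": -2,"ty": 0,"tz": 72,"wx": 0,"wy": 0,"wz": 0,"gripper": 85},
  {"tx": -2,"ty": 0,"tz": 72,"wx": 0,"wy": 0,"wz": 0,"gripper": 85},
  {"tx": -2,"ty": 0,"tz": 72,"wx": 0,"wy": 0,"wz": 0,"gripper": 50},
  {"tx": -2,"ty": 0,"tz": 72,"wx": 0,"wy": 0,"wz": 0,"gripper": 30},
  {"tx": -2,"ty": 0,"tz": 72,"wx": 0,"wy": 0,"wz": 0,"gripper": 5},
])

```text
clock: 7.55
eef_pos: [0.611, -0.3203, 0.0898]
tcp_rot: [[0.268, 0.963, 0.002], [0.963, -0.268, -0.001], [-0.0, 0.002, -1.0]]
force: [-0.6, 0.3, -0.1]
grip_width: 0.051
finger_force: 0.0
```

Run:
```python
from plan import *
delta(None,None)
q0=np.array(sense()["joint_positions"])
# dense plan via waypoints
q=q0
for k in range(1,11):
    f=k/10;yaw=-15.9+f*(81.4+15.9);P=(1-f)*np.array([.61,-.319,.25])+f*barpos(0,81.4,.015,.16)
    q,e,a=ik(q,P,toolR(yaw))
    if k%3==1:print("carry",np.round(P,3),round(yaw),round(e*1000,1),round(a,1),np.round(q,2))
for th in range(0,86,5):
    qo=q;q,e,a=ik(q,barpos(th,81.4,.015,.16),toolR(81.4,-th));print(th,np.round(barpos(th,81.4,.015,.16),3),round(e*1000,1),round(a,1),np.round(q,2),"dq",round(abs(q-qo).max(),2))
```

```text
t 7.55 tcp [ 0.611  -0.3203  0.0898] yawy -15.6 z [ 0.002 -0.001 -1.   ] q [ 0.19  0.77  0.34  1.81 -0.4   0.63  0.5 ] F [-0.6  0.3 -0.1] w 0.051
carry [ 0.607 -0.268  0.249] -6 0.0 0.0 [ 0.08  0.54  0.38  1.77 -0.25  0.87  0.47]
carry [ 0.597 -0.114  0.245] 23 0.0 0.0 [-0.07  0.47  0.24  1.89 -0.15  0.79  0.66]
carry [0.587 0.039 0.242] 52 0.0 0.0 [-0.22  0.45  0.09  1.94 -0.06  0.76  0.81]
carry [0.577 0.193 0.238] 81 0.0 0.0 [-0.37  0.48 -0.06  1.89  0.04  0.78  0.97]
0 [0.577 0.193 0.238] 0.0 0.0 [-0.37  0.48 -0.06  1.89  0.04  0.78  0.97] dq 0.0
5 [0.576 0.186 0.244] 0.0 0.0 [-0.29  0.46 -0.11  1.92 -0.04  0.73  1.06] dq 0.09
10 [0.575 0.179 0.249] 0.0 0.0 [-0.19  0.44 -0.18  1.94 -0.13  0.7   1.17] dq 0.1
15 [0.574 0.171 0.253] 0.0 0.0 [-0.09  0.43 -0.25  1.96 -0.22  0.67  1.28] dq 0.11
20 [0.572 0.163 0.257] 0.0 0.0 [ 0.03  0.44 -0.33  1.99 -0.32  0.64  1.4 ] dq 0.12
25 [0.571 0.154 0.259] 0.0 0.0 [ 0.14  0.44 -0.41  2.01 -0.42  0.63  1.53] dq 0.12
30 [0.57  0.145 0.262] 0.0 0.0 [ 0.25  0.46 -0.5   2.03 -0.52  0.62  1.65] dq 0.12
35 [0.568 0.137 0.263] 0.0 0.0 [ 0.36  0.49 -0.
[... 164 characters left out ...]
0.74  2.09 -0.75  0.61  1.98] dq 0.1
50 [0.564 0.11  0.262] 0.0 0.0 [ 0.64  0.63 -0.8   2.11 -0.81  0.61  2.07] dq 0.09
55 [0.563 0.101 0.26 ] 0.0 0.0 [ 0.7   0.69 -0.86  2.12 -0.85  0.62  2.15] dq 0.08
60 [0.562 0.093 0.258] 0.0 0.0 [ 0.76  0.76 -0.91  2.13 -0.89  0.62  2.23] dq 0.08
65 [0.561 0.084 0.255] 0.0 0.0 [ 0.81  0.83 -0.95  2.14 -0.92  0.63  2.3 ] dq 0.07
70 [0.559 0.076 0.251] 0.0 0.0 [ 0.85  0.91 -0.98  2.15 -0.94  0.64  2.36] dq 0.07
75 [0.558 0.069 0.246] 0.0 0.0 [ 0.89  0.98 -1.01  2.15 -0.96  0.66  2.41] dq 0.08
80 [0.557 0.062 0.241] 0.0 0.0 [ 0.91  1.06 -1.03  2.15 -0.97  0.68  2.47] dq 0.08
85 [0.556 0.055 0.235] 0.0 0.0 [ 0.93  1.13 -1.04  2.15 -0.98  0.71  2.51] dq 0.08
```

Request:
send_rows([
  {"tx": 0,"ty": 0,"tz": 0,"wx": 0,"wy": 0,"wz": 0,"gripper": 5},
  {"tx": 0,"ty": 0,"tz": 0,"wx": 0,"wy": 0,"wz": 0,"gripper": 5},
  {"tx": 0,"ty": 0,"tz": 0,"wx": 0,"wy": 0,"wz": 0,"gripper": 5},
  {"tx": 0,"ty": 0,"tz": 0,"wx": 0,"wy": 0,"wz": 0,"gripper": 5},
  {"tx": 0,"ty": 0,"tz": 0,"wx": 0,"wy": 0,"wz": 0,"gripper": 5},
  {"tx": 0,"ty": 0,"tz": -2,"wx": 0,"wy": 0,"wz": 0,"gripper": 5},
  {"tx": 0,"ty": 0,"tz": -6,"wx": 0,"wy": 0,"wz": 0,"gripper": 5},
  {"tx": 0,"ty": 0,"tz": -12,"wx": 0,"wy": 0,"wz": 0,"gripper": 5},
])

```text
clock: 8.22
eef_pos: [0.609, -0.3193, 0.0991]
tcp_rot: [[0.269, 0.963, -0.003], [0.963, -0.269, 0.002], [0.001, -0.003, -1.0]]
force: [0.3, 0.3, -8.5]
grip_width: 0.0172
finger_force: 58.8
```

Run:
```python
from go import *
delta([.61,-.319,.25],toolR(-15.9))
```

```text
t 8.22 tcp [ 0.609  -0.3193  0.0991] yawy -15.6 z [-0.003  0.002 -1.   ] q [ 0.19  0.76  0.34  1.81 -0.39  0.65  0.49] F [ 0.3  0.3 -8.5] w 0.0172
shift mm [   0.6    0.4 -150.9] rotvec [-0.003 -0.001  0.006]
```

Request:
send_rows([
  {"tx": 0,"ty": 0,"tz": -12,"wx": 0,"wy": 0,"wz": 0,"gripper": 5},
  {"tx": 0,"ty": 0,"tz": -32,"wx": 0,"wy": 0,"wz": 0,"gripper": 5},
  {"tx": 0,"ty": 0,"tz": -54,"wx": 0,"wy": 0,"wz": 0,"gripper": 5},
  {"tx": 0,"ty": 0,"tz": -76,"wx": 0,"wy": 0,"wz": 0,"gripper": 5},
  {"tx": 0,"ty": 0,"tz": -98,"wx": 0,"wy": 0,"wz": 0,"gripper": 5},
  {"tx": 0,"ty": 0,"tz": -120,"wx": 0,"wy": 0,"wz": 0,"gripper": 5},
  {"tx": 0,"ty": 0,"tz": -138,"wx": 0,"wy": 0,"wz": 0,"gripper": 5},
  {"tx": 0,"ty": 0,"tz": -150,"wx": 0,"wy": 0,"wz": 0,"gripper": 5},
])

```text
clock: 8.88
eef_pos: [0.6102, -0.3204, 0.2532]
tcp_rot: [[0.269, 0.963, 0.002], [0.963, -0.269, -0.001], [-0.0, 0.002, -1.0]]
force: [0.4, -0.7, -7.9]
grip_width: 0.0172
finger_force: 59.3
```

Run:
```python
from plan import *
delta(barpos(0,81.4,.015,.16),toolR(81.4))
im,d=grab_frame("scene");cv2.imwrite("pics/lift.png",im[120:,150:500])
```

```text
t 8.88 tcp [ 0.6102 -0.3204  0.2532] yawy -15.6 z [ 0.002 -0.001 -1.   ] q [ 0.12  0.59  0.44  1.71 -0.3   0.92  0.42] F [ 0.4 -0.7 -7.9] w 0.0172
shift mm [ 485.6 -170.1   14.6] rotvec [ 1.000e-03  2.000e-03 -1.693e+00]
```

View pics/lift.png

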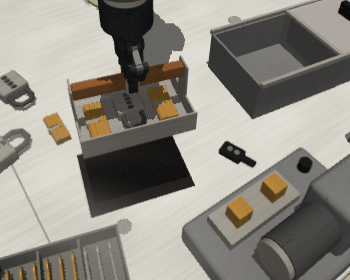

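The tote hangs level with all locks aboard: padlock at (128,105) in the crop, cylinders either side. I carry it gently over the bin.

Request:
send_rows([
  {"tx": 8,"ty": -3,"tz": 0,"wx": 0,"wy": 0,"wz": -0.03,"gripper": 5},
  {"tx": 24,"ty": -8,"tz": 1,"wx": 0,"wy": 0,"wz": -0.08,"gripper": 5},
  {"tx": 46,"ty": -16,"tz": 2,"wx": 0,"wy": 0,"wz": -0.15,"gripper": 5},
  {"tx": 68,"ty": -24,"tz": 2,"wx": 0,"wy": 0,"wz": -0.23,"gripper": 5},
  {"tx": 91,"ty": -32,"tz": 2,"wx": 0,"wy": 0,"wz": -0.31,"gripper": 5},
  {"tx": 114,"ty": -40,"tz": 2,"wx": 0,"wy": 0,"wz": -0.39,"gripper": 5},
  {"tx": 137,"ty": -48,"tz": 2,"wx": 0,"wy": 0,"wz": -0.47,"gripper": 5},
  {"tx": 160,"ty": -56,"tz": 2,"wx": 0,"wy": 0,"wz": -0.55,"gripper": 5},
])

```text
clock: 9.6
eef_pos: [0.5978, -0.1476, 0.2466]
tcp_rot: [[-0.282, 0.959, -0.003], [0.959, 0.282, 0.001], [0.002, -0.003, -1.0]]
force: [-0.1, -0.1, -7.6]
grip_width: 0.0171
finger_force: 59.2
```

Run:
```python
from plan import *
delta(barpos(0,81.4,.015,.16),toolR(81.4))
```

```text
t 9.6 tcp [ 0.5978 -0.1476  0.2466] yawy 16.4 z [-0.003  0.001 -1.   ] q [-0.05  0.48  0.29  1.87 -0.19  0.81  0.63] F [-0.1 -0.1 -7.6] w 0.0171
shift mm [332.6  76.2   9.1] rotvec [-1.000e-03 -3.000e-03 -1.134e+00]
```

Request:
send_rows([
  {"tx": 16,"ty": 4,"tz": 0,"wx": 0,"wy": 0,"wz": -0.06,"gripper": 5},
  {"tx": 38,"ty": 9,"tz": 0,"wx": 0,"wy": 0,"wz": -0.13,"gripper": 5},
  {"tx": 61,"ty": 14,"tz": 0,"wx": 0,"wy": 0,"wz": -0.21,"gripper": 5},
  {"tx": 84,"ty": 19,"tz": 0,"wx": 0,"wy": 0,"wz": -0.29,"gripper": 5},
  {"tx": 107,"ty": 24,"tz": 0,"wx": 0,"wy": 0,"wz": -0.37,"gripper": 5},
  {"tx": 130,"ty": 30,"tz": 0,"wx": 0,"wy": 0,"wz": -0.45,"gripper": 5},
  {"tx": 153,"ty": 35,"tz": 0,"wx": 0,"wy": 0,"wz": -0.53,"gripper": 5},
  {"tx": 176,"ty": 40,"tz": 0,"wx": 0,"wy": 0,"wz": -0.6,"gripper": 5},
])

```text
clock: 10.27
eef_pos: [0.589, 0.0315, 0.2481]
tcp_rot: [[-0.774, 0.633, -0.0], [0.633, 0.774, -0.0], [0.0, -0.0, -1.0]]
force: [0.1, -0.3, -7.6]
grip_width: 0.0172
finger_force: 59.2
```

Run:
```python
from plan import *
delta(barpos(0,81.4,.015,.16),toolR(81.4))
```

```text
t 10.27 tcp [0.589  0.0315 0.2481] yawy 50.7 z [-0. -0. -1.] q [-0.23  0.44  0.12  1.92 -0.07  0.78  0.81] F [ 0.1 -0.3 -7.6] w 0.0172
shift mm [111.6 117.5  10.1] rotvec [-0.    -0.    -0.535]
```

Request:
send_rows([
  {"tx": 13,"ty": 14,"tz": 1,"wx": 0,"wy": 0,"wz": -0.07,"gripper": 5},
  {"tx": 28,"ty": 30,"tz": 2,"wx": 0,"wy": 0,"wz": -0.14,"gripper": 5},
  {"tx": 44,"ty": 46,"tz": 3,"wx": 0,"wy": 0,"wz": -0.22,"gripper": 5},
  {"tx": 60,"ty": 63,"tz": 4,"wx": 0,"wy": 0,"wz": -0.3,"gripper": 5},
  {"tx": 76,"ty": 80,"tz": 5,"wx": 0,"wy": 0,"wz": -0.38,"gripper": 5},
  {"tx": 92,"ty": 97,"tz": 6,"wx": 0,"wy": 0,"wz": -0.46,"gripper": 5},
  {"tx": 104,"ty": 110,"tz": 8,"wx": 0,"wy": 0,"wz": -0.51,"gripper": 5},
  {"tx": 112,"ty": 117,"tz": 10,"wx": 0,"wy": 0,"wz": -0.535,"gripper": 5},
])

```text
clock: 10.93
eef_pos: [0.5777, 0.1942, 0.238]
tcp_rot: [[-0.989, 0.151, 0.0], [0.151, 0.989, 0.001], [-0.0, 0.001, -1.0]]
force: [0.1, 0.8, -6.6]
grip_width: 0.0167
finger_force: 59.3
```

Run:
```python
from plan import *
delta(barpos(0,81.4,.015,.16),toolR(81.4))
# mat now exposed
for cam in("top","scene"):
    im,d=grab_frame(cam)
    if cam=="scene":cv2.imwrite("pics/over.png",im)
    W=cloud(cam,d)
    for r in masks_of(cam,"mat")[:2]:
        P=np.array([ray(cam,(u,v),.003)[:2] for v,u in np.argwhere(r["pixels"])[::3]])*1000
        print(cam,round(r["p"],2),cv2.minAreaRect(P.astype(np.float32)),P.mean(0))
```

```text
t 10.93 tcp [0.5777 0.1942 0.238 ] yawy 81.3 z [ 0.     0.001 -1.   ] q [-0.39  0.47 -0.04  1.88  0.02  0.78  0.98] F [ 0.1  0.8 -6.6] w 0.0167
shift mm [ 0.5 -1.2  0. ] rotvec [ 0.001  0.    -0.001]
top 0.8 ((608.2721557617188, -321.82177734375), (209.05885314941406, 145.4761199951172), 75.73041534423828) [ 607.88887437 -321.44075174]
scene 0.95 ((611.3193359375, -320.2882995605469), (203.60501098632812, 146.04315185546875), 74.89234924316406) [ 614.47444533 -325.48319016]
```

View pics/over.png

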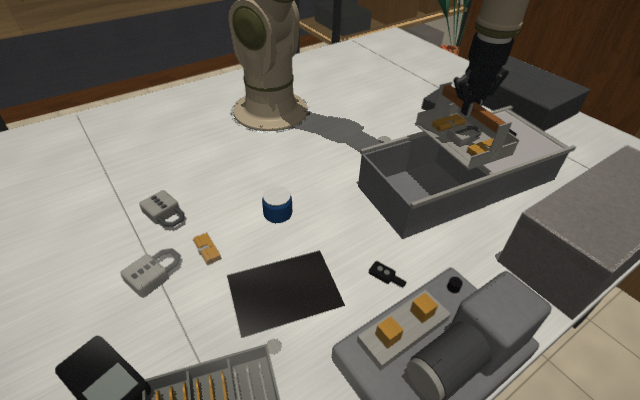

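The tote is over the mouth with its lip facing -y and all locks still aboard. Now I tip about the lip.

Request:
send_rows([
  {"tx": 0,"ty": -7,"tz": -3,"wx": -0.087,"wy": 0,"wz": 0,"gripper": 5},
  {"tx": 0,"ty": -15,"tz": -5,"wx": -0.175,"wy": 0,"wz": 0,"gripper": 5},
  {"tx": 0,"ty": -23,"tz": -6,"wx": -0.262,"wy": 0,"wz": 0,"gripper": 5},
  {"tx": 0,"ty": -31,"tz": -6,"wx": -0.349,"wy": 0,"wz": 0,"gripper": 5},
  {"tx": 0,"ty": -39,"tz": -5,"wx": -0.436,"wy": 0,"wz": 0,"gripper": 5},
  {"tx": 0,"ty": -48,"tz": -4,"wx": -0.524,"wy": 0,"wz": 0,"gripper": 5},
  {"tx": 0,"ty": -57,"tz": -5,"wx": -0.611,"wy": 0,"wz": 0,"gripper": 5},
  {"tx": 0,"ty": -66,"tz": -5,"wx": -0.698,"wy": 0,"wz": 0,"gripper": 5},
])

```text
clock: 11.8
eef_pos: [0.5683, 0.1226, 0.2438]
tcp_rot: [[-0.987, 0.122, 0.106], [0.161, 0.755, 0.635], [-0.003, 0.644, -0.765]]
force: [1.3, 1.0, -8.1]
grip_width: 0.0169
finger_force: 60.0
```

Run:
```python
from plan import *
delta(barpos(70,81.4,.015,.14),toolR(81.4,-70))
```

```text
t 11.8 tcp [0.5683 0.1226 0.2438] yawy 80.9 z [ 0.106  0.635 -0.765] q [ 0.51  0.57 -0.69  2.07 -0.68  0.54  1.92] F [ 1.3  1.  -8.1] w 0.0169
shift mm [  1.4 -44.5 -20.2] rotvec [-0.522  0.012 -0.004]
```

Request:
send_rows([
  {"tx": 0,"ty": -7,"tz": -2,"wx": -0.087,"wy": 0,"wz": 0,"gripper": 5},
  {"tx": 0,"ty": -15,"tz": -5,"wx": -0.175,"wy": 0,"wz": 0,"gripper": 5},
  {"tx": 1,"ty": -22,"tz": -8,"wx": -0.262,"wy": 0,"wz": 0,"gripper": 5},
  {"tx": 1,"ty": -30,"tz": -12,"wx": -0.349,"wy": 0,"wz": 0,"gripper": 5},
  {"tx": 1,"ty": -37,"tz": -16,"wx": -0.436,"wy": 0,"wz": 0,"gripper": 5},
  {"tx": 1,"ty": -44,"tz": -20,"wx": -0.522,"wy": 0,"wz": 0,"gripper": 5},
  {"tx": 1,"ty": -44,"tz": -20,"wx": -0.522,"wy": 0,"wz": 0,"gripper": 5},
  {"tx": 1,"ty": -44,"tz": -20,"wx": -0.522,"wy": 0,"wz": 0,"gripper": 5},
])

```text
clock: 12.47
eef_pos: [0.5602, 0.0771, 0.2283]
tcp_rot: [[-0.987, 0.059, 0.152], [0.163, 0.341, 0.926], [0.003, 0.938, -0.346]]
force: [0.7, 0.2, -2.7]
grip_width: 0.0173
finger_force: 60.9
```

Run:
```python
from plan import *
delta(barpos(40,81.4,.015,.16),toolR(81.4,-40))
im,d=grab_frame("scene");im2,_=grab_frame("top");cv2.imwrite("pics/tip.png",np.hstack([im[60:260,330:630],im2[60:260,0:300]]))
```

```text
t 12.47 tcp [0.5602 0.0771 0.2283] yawy 80.2 z [ 0.152  0.926 -0.346] q [ 0.92  0.98 -1.02  2.1  -0.87  0.58  2.36] F [ 0.7  0.2 -2.7] w 0.0173
shift mm [ 1.5 50.6 35.8] rotvec [ 0.52   0.009 -0.01 ]
```

View pics/tip.png

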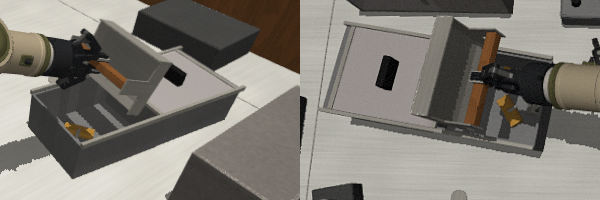

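Brass locks lie in the bin and the load has dropped from 8 N to about 2.7 N. I tilt back and verify.

Request:
send_rows([
  {"tx": 0,"ty": 7,"tz": 5,"wx": 0.087,"wy": 0,"wz": 0,"gripper": 5},
  {"tx": 0,"ty": 15,"tz": 9,"wx": 0.175,"wy": 0,"wz": 0,"gripper": 5},
  {"tx": 0,"ty": 23,"tz": 13,"wx": 0.262,"wy": 0,"wz": 0,"gripper": 5},
  {"tx": 1,"ty": 31,"tz": 16,"wx": 0.349,"wy": 0,"wz": 0,"gripper": 5},
  {"tx": 1,"ty": 39,"tz": 19,"wx": 0.436,"wy": 0,"wz": 0,"gripper": 5},
  {"tx": 1,"ty": 47,"tz": 22,"wx": 0.522,"wy": 0,"wz": 0,"gripper": 5},
  {"tx": 1,"ty": 56,"tz": 23,"wx": 0.611,"wy": 0,"wz": 0,"gripper": 5},
  {"tx": 1,"ty": 65,"tz": 24,"wx": 0.698,"wy": 0,"wz": 0,"gripper": 5},
])

```text
clock: 13.23
eef_pos: [0.5643, 0.1268, 0.2878]
tcp_rot: [[-0.988, 0.131, 0.082], [0.154, 0.859, 0.487], [-0.007, 0.494, -0.869]]
force: [-0.2, 1.1, -4.6]
grip_width: 0.0172
finger_force: 60.6
```

Run:
```python
from plan import *
delta(barpos(0,81.4,.015,.175),toolR(81.4))
```

```text
t 13.23 tcp [0.5643 0.1268 0.2878] yawy 81.4 z [ 0.082  0.487 -0.869] q [ 0.31  0.42 -0.52  2.   -0.48  0.65  1.64] F [-0.2  1.1 -4.6] w 0.0172
shift mm [-2.  41.4 63.6] rotvec [ 0.517  0.008 -0.003]
```

Request:
send_rows([
  {"tx": 0,"ty": 5,"tz": 4,"wx": 0.087,"wy": 0,"wz": 0,"gripper": 5},
  {"tx": -1,"ty": 10,"tz": 9,"wx": 0.175,"wy": 0,"wz": 0,"gripper": 5},
  {"tx": -1,"ty": 15,"tz": 14,"wx": 0.262,"wy": 0,"wz": 0,"gripper": 5},
  {"tx": -1,"ty": 20,"tz": 18,"wx": 0.349,"wy": 0,"wz": 0,"gripper": 5},
  {"tx": -2,"ty": 25,"tz": 22,"wx": 0.436,"wy": 0,"wz": 0,"gripper": 5},
  {"tx": -2,"ty": 30,"tz": 26,"wx": 0.517,"wy": 0.008,"wz": 0,"gripper": 5},
  {"tx": -2,"ty": 30,"tz": 26,"wx": 0.517,"wy": 0.008,"wz": 0,"gripper": 5},
  {"tx": -2,"ty": 30,"tz": 26,"wx": 0.517,"wy": 0.008,"wz": 0,"gripper": 5},
])

```text
clock: 13.9
eef_pos: [0.572, 0.1672, 0.2784]
tcp_rot: [[-0.989, 0.148, -0.003], [0.148, 0.989, 0.009], [0.004, 0.008, -1.0]]
force: [-0.9, -0.3, -3.8]
grip_width: 0.0171
finger_force: 60.6
```

Run:
```python
from plan import *
delta([.610,-.321,.25],toolR(-15.6))
ims=[]
th=np.radians(-8.6);ex=np.array([np.cos(th),np.sin(th)]);ey=np.array([-np.sin(th),np.cos(th)])
for cam in("scene","top"):
    im,d=grab_frame(cam);ims.append(im[60:260,330:630] if cam=="scene" else im[60:260,0:300])
    for n in("scrap_cyl_a","scrap_padlock"):
        for r in pinpoint(cam,n)[:5]:
            X=ray(cam,r["at"],.015);D=X[:2]-bin0;print(cam,n,round(r["p"],2),np.round(r["at"]),"bin",np.round([D@ex,D@ey],3))
cv2.imwrite("pics/after.png",cv2.resize(np.hstack(ims),(800,266)))
```

```text
t 13.9 tcp [0.572  0.1672 0.2784] yawy 81.5 z [-0.003  0.009 -1.   ] q [-0.27  0.42 -0.14  1.87  0.06  0.86  0.98] F [-0.9 -0.3 -3.8] w 0.0171
shift mm [-109.9 -477.5   24. ] rotvec [ 0.003 -0.01   1.695]
scene scrap_cyl_a 0.5 [407. 191.] bin [-0.016 -0.03 ]
scene scrap_padlock 0.91 [155. 272.] bin [-0.032 -0.641]
scene scrap_padlock 0.87 [165. 214.] bin [-0.188 -0.591]
scene scrap_padlock 0.63 [207. 252.] bin [-0.039 -0.533]
top scrap_cyl_a 0.92 [219. 132.] bin [ 0.082 -0.031]
top scrap_cyl_a 0.91 [206. 172.] bin [-0.022 -0.02 ]
top scrap_padlock 0.98 [453. 223.] bin [-0.041 -0.637]
top scrap_padlock 0.79 [229. 162.] bin [ 0.014 -0.071]
top scrap_padlock 0.59 [424. 283.] bin [-0.196 -0.586]
```

View pics/after.png

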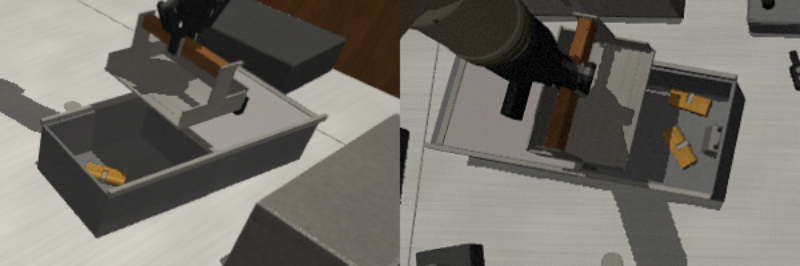

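The tote is empty and all three locks are in the bin: two brass ones at right and the padlock at (712,140). I carry the tote back.

Request:
send_rows([
  {"tx": -3,"ty": -15,"tz": 0,"wx": 0,"wy": 0,"wz": 0.06,"gripper": 5},
  {"tx": -10,"ty": -45,"tz": 0,"wx": 0,"wy": 0,"wz": 0.16,"gripper": 5},
  {"tx": -18,"ty": -79,"tz": 2,"wx": 0,"wy": 0,"wz": 0.28,"gripper": 5},
  {"tx": -26,"ty": -113,"tz": 4,"wx": 0,"wy": 0,"wz": 0.4,"gripper": 5},
  {"tx": -34,"ty": -147,"tz": 6,"wx": 0,"wy": 0,"wz": 0.52,"gripper": 5},
  {"tx": -42,"ty": -181,"tz": 8,"wx": 0,"wy": 0,"wz": 0.64,"gripper": 5},
  {"tx": -50,"ty": -215,"tz": 10,"wx": 0,"wy": 0,"wz": 0.76,"gripper": 5},
  {"tx": -58,"ty": -250,"tz": 12,"wx": 0,"wy": 0,"wz": 0.88,"gripper": 5},
])

```text
clock: 14.87
eef_pos: [0.5915, -0.0959, 0.262]
tcp_rot: [[-0.503, 0.864, -0.006], [0.864, 0.503, 0.007], [0.009, -0.002, -1.0]]
force: [1.9, -0.0, -3.4]
grip_width: 0.0173
finger_force: 60.6
```

Run:
```python
from plan import *
delta([.610,-.321,.20],toolR(-15.6))
```

```text
t 14.87 tcp [ 0.5915 -0.0959  0.262 ] yawy 30.2 z [-0.006  0.007 -1.   ] q [-0.02  0.44  0.12  1.88 -0.08  0.83  0.68] F [ 1.9 -0.  -3.4] w 0.0173
shift mm [-204.3  -97.2   60.3] rotvec [-0.005 -0.008  0.8  ]
```

Request:
send_rows([
  {"tx": -29,"ty": -14,"tz": 8,"wx": 0,"wy": 0,"wz": 0.115,"gripper": 5},
  {"tx": -58,"ty": -28,"tz": 16,"wx": 0,"wy": 0,"wz": 0.23,"gripper": 5},
  {"tx": -88,"ty": -42,"tz": 24,"wx": 0,"wy": 0,"wz": 0.345,"gripper": 5},
  {"tx": -118,"ty": -56,"tz": 32,"wx": 0,"wy": 0,"wz": 0.46,"gripper": 5},
  {"tx": -147,"ty": -70,"tz": 40,"wx": 0,"wy": 0,"wz": 0.575,"gripper": 5},
  {"tx": -176,"ty": -84,"tz": 48,"wx": 0,"wy": 0,"wz": 0.69,"gripper": 5},
  {"tx": -196,"ty": -93,"tz": 54,"wx": 0,"wy": 0,"wz": 0.77,"gripper": 5},
  {"tx": -204,"ty": -97,"tz": 58,"wx": -0.005,"wy": -0.006,"wz": 0.8,"gripper": 5},
])

```text
clock: 15.53
eef_pos: [0.6106, -0.3236, 0.2015]
tcp_rot: [[0.272, 0.962, -0.002], [0.962, -0.272, -0.001], [-0.001, -0.001, -1.0]]
force: [-0.6, -0.8, -3.0]
grip_width: 0.017
finger_force: 60.6
```

Request:
send_rows([
  {"tx": 0,"ty": 0,"tz": 0,"wx": 0,"wy": 0,"wz": 0,"gripper": 5},
  {"tx": 0,"ty": 0,"tz": 5,"wx": 0,"wy": 0,"wz": 0,"gripper": 5},
  {"tx": 0,"ty": 0,"tz": 15,"wx": 0,"wy": 0,"wz": 0,"gripper": 5},
  {"tx": 0,"ty": 0,"tz": 30,"wx": 0,"wy": 0,"wz": 0,"gripper": 5},
  {"tx": 0,"ty": 0,"tz": 42,"wx": 0,"wy": 0,"wz": 0,"gripper": 5},
  {"tx": 0,"ty": 0,"tz": 52,"wx": 0,"wy": 0,"wz": 0,"gripper": 5},
  {"tx": 0,"ty": 0,"tz": 60,"wx": 0,"wy": 0,"wz": 0,"gripper": 5},
  {"tx": 0,"ty": 0,"tz": 60,"wx": 0,"wy": 0,"wz": 0,"gripper": 5},
])

```text
clock: 16.2
eef_pos: [0.6114, -0.3168, 0.1403]
tcp_rot: [[0.261, 0.965, -0.004], [0.965, -0.261, 0.002], [0.001, -0.004, -1.0]]
force: [-0.4, 1.0, -3.6]
grip_width: 0.0172
finger_force: 60.5
```

Run:
```python
from plan import *
delta([.610,-.321,.0898],toolR(-15.6))
for cam in("top","scene"):
    im,d=grab_frame(cam);W=cloud(cam,d);x,y,z=W[...,0],W[...,1],W[...,2]
    m=(d>0)&(abs(x-.61)<.12)&(abs(y+.32)<.14)&(z>.115)&(z<.165)
    # bar ends / tilt: fit line through wood-coloured pixels
    hs=cv2.cvtColor(im,cv2.COLOR_BGR2HSV);w=(hs[...,1]>110)&(hs[...,2]>40)&(d>0)&(abs(x-.61)<.12)&(abs(y+.32)<.14)&(z>.09)
    P=W[w];c=P.mean(0);u=np.linalg.svd(P-c)[2][0];print(cam,len(P),np.round(c,4),"dir",np.round(u,3))
```

```text
t 16.2 tcp [ 0.6114 -0.3168  0.1403] yawy -15.1 z [-0.004  0.002 -1.   ] q [ 0.21  0.7   0.3   1.79 -0.29  0.71  0.4 ] F [-0.4  1.  -3.6] w 0.0172
shift mm [-4.5 -0.  50.5] rotvec [-0.004 -0.001  0.008]
top 290 [ 0.5822 -0.3665  0.2277] dir [ 0.11  -0.195 -0.975]
scene 1114 [ 0.6159 -0.3228  0.1517] dir [0.27  0.962 0.038]
```

Request:
send_rows([
  {"tx": -1,"ty": 0,"tz": 10,"wx": 0,"wy": 0,"wz": 0,"gripper": 5},
  {"tx": -2,"ty": 0,"tz": 20,"wx": 0,"wy": 0,"wz": 0,"gripper": 5},
  {"tx": -3,"ty": 0,"tz": 29,"wx": 0,"wy": 0,"wz": 0,"gripper": 5},
  {"tx": -3,"ty": 0,"tz": 36,"wx": 0,"wy": 0,"wz": 0,"gripper": 5},
  {"tx": -3,"ty": 0,"tz": 41,"wx": 0,"wy": 0,"wz": 0,"gripper": 5},
  {"tx": -3,"ty": 0,"tz": 44,"wx": 0,"wy": 0,"wz": 0,"gripper": 5},
  {"tx": -3,"ty": 0,"tz": 46,"wx": 0,"wy": 0,"wz": 0,"gripper": 5},
  {"tx": -3,"ty": 0,"tz": 46,"wx": 0,"wy": 0,"wz": 0,"gripper": 5},
])

```text
clock: 16.97
eef_pos: [0.6111, -0.3207, 0.0959]
tcp_rot: [[0.262, 0.965, -0.002], [0.965, -0.262, 0.001], [0.001, -0.002, -1.0]]
force: [-0.3, -0.5, -3.7]
grip_width: 0.0168
finger_force: 60.7
```

Run:
```python
from plan import *
delta([.610,-.321,.0898],toolR(-15.6))
s=sense();print(s["ft_torque"])
```

```text
t 16.97 tcp [ 0.6111 -0.3207  0.0959] yawy -15.2 z [-0.002  0.001 -1.   ] q [ 0.23  0.75  0.27  1.8  -0.31  0.63  0.43] F [-0.3 -0.5 -3.7] w 0.0168
shift mm [-0.6 -0.9  6.1] rotvec [-0.002 -0.001  0.007]
[-0.00129008 -0.02494974  0.03803318]
```

Request:
send_rows([
  {"tx": 0,"ty": 0,"tz": 1,"wx": 0,"wy": 0,"wz": 0,"gripper": 5},
  {"tx": 0,"ty": 0,"tz": 2,"wx": 0,"wy": 0,"wz": 0,"gripper": 5},
  {"tx": 0,"ty": 0,"tz": 3,"wx": 0,"wy": 0,"wz": 0,"gripper": 5},
  {"tx": 0,"ty": 0,"tz": 4,"wx": 0,"wy": 0,"wz": 0,"gripper": 5},
  {"tx": 0,"ty": 0,"tz": 5,"wx": 0,"wy": 0,"wz": 0,"gripper": 5},
  {"tx": 0,"ty": 0,"tz": 6,"wx": 0,"wy": 0,"wz": 0,"gripper": 5},
  {"tx": 0,"ty": 0,"tz": 6,"wx": 0,"wy": 0,"wz": 0,"gripper": 5},
  {"tx": 0,"ty": 0,"tz": 6,"wx": 0,"wy": 0,"wz": 0,"gripper": 5},
])

```text
clock: 17.63
eef_pos: [0.6111, -0.3207, 0.0903]
tcp_rot: [[0.262, 0.965, -0.001], [0.965, -0.262, 0.001], [0.001, -0.001, -1.0]]
force: [0.3, -0.4, -3.2]
grip_width: 0.0174
finger_force: 60.7
```

Run:
```python
from plan import *
delta([.610,-.321,.0898],toolR(-15.6))
s=sense();print(s["ft_torque"])
im,d=grab_frame("scene");cv2.imwrite("pics/place.png",cv2.resize(im[200:360,190:390],(600,480)))
```

```text
t 17.63 tcp [ 0.6111 -0.3207  0.0903] yawy -15.2 z [-0.001  0.001 -1.   ] q [ 0.24  0.76  0.27  1.81 -0.32  0.62  0.43] F [ 0.3 -0.4 -3.2] w 0.0174
shift mm [-0.6 -1.   0.5] rotvec [-0.001 -0.001  0.007]
[ 0.04998625 -0.03647842 -0.00427566]
```

View pics/place.png

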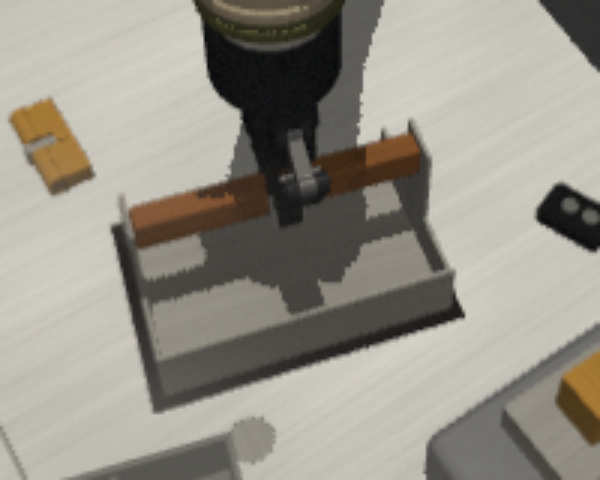

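The tote is level within the mat's outline, hovering a millimetre or so. I lower it the rest of the way until it bears.

Request:
send_rows([
  {"tx": 0,"ty": 0,"tz": 0.5,"wx": 0,"wy": 0,"wz": 0,"gripper": 5},
  {"tx": 0,"ty": 0,"tz": 1,"wx": 0,"wy": 0,"wz": 0,"gripper": 5},
  {"tx": 0,"ty": 0,"tz": 1.5,"wx": 0,"wy": 0,"wz": 0,"gripper": 5},
  {"tx": 0,"ty": 0,"tz": 2,"wx": 0,"wy": 0,"wz": 0,"gripper": 5},
  {"tx": 0,"ty": 0,"tz": 2,"wx": 0,"wy": 0,"wz": 0,"gripper": 5},
  {"tx": 0,"ty": 0,"tz": 2,"wx": 0,"wy": 0,"wz": 0,"gripper": 5},
  {"tx": 0,"ty": 0,"tz": 2,"wx": 0,"wy": 0,"wz": 0,"gripper": 5},
  {"tx": 0,"ty": 0,"tz": 2,"wx": 0,"wy": 0,"wz": 0,"gripper": 5},
])

```text
clock: 18.35
eef_pos: [0.6112, -0.3207, 0.0891]
tcp_rot: [[0.262, 0.965, -0.001], [0.965, -0.262, 0.001], [0.001, -0.001, -1.0]]
force: [-2.7, 1.3, 5.5]
grip_width: 0.017
finger_force: 61.9
```

Now it bears on the mat. I release and then lift.

Request:
send_rows([
  {"tx": 0,"ty": 0,"tz": 0,"wx": 0,"wy": 0,"wz": 0,"gripper": 40},
  {"tx": 0,"ty": 0,"tz": 0,"wx": 0,"wy": 0,"wz": 0,"gripper": 60},
  {"tx": 0,"ty": 0,"tz": 0,"wx": 0,"wy": 0,"wz": 0,"gripper": 60},
  {"tx": 0,"ty": 0,"tz": 0,"wx": 0,"wy": 0,"wz": 0,"gripper": 60},
  {"tx": 0,"ty": 0,"tz": 0,"wx": 0,"wy": 0,"wz": 0,"gripper": 60},
  {"tx": 0,"ty": 0,"tz": -5,"wx": 0,"wy": 0,"wz": 0,"gripper": 60},
  {"tx": 0,"ty": 0,"tz": -20,"wx": 0,"wy": 0,"wz": 0,"gripper": 60},
  {"tx": 0,"ty": 0,"tz": -40,"wx": 0,"wy": 0,"wz": 0,"gripper": 60},
])

```text
clock: 19.02
eef_pos: [0.6104, -0.3203, 0.1276]
tcp_rot: [[0.262, 0.965, -0.004], [0.965, -0.262, 0.002], [0.001, -0.004, -1.0]]
force: [0.4, 0.5, 0.8]
grip_width: 0.0601
finger_force: 0.0
```

Request:
send_rows([
  {"tx": 0,"ty": 0,"tz": -20,"wx": 0,"wy": 0,"wz": 0,"gripper": 60},
  {"tx": 0,"ty": 0,"tz": -50,"wx": 0,"wy": 0,"wz": 0,"gripper": 60},
  {"tx": 0,"ty": 0,"tz": -80,"wx": 0,"wy": 0,"wz": 0,"gripper": 60},
  {"tx": 0,"ty": 0,"tz": -110,"wx": 0,"wy": 0,"wz": 0,"gripper": 60},
  {"tx": 0,"ty": 0,"tz": -140,"wx": 0,"wy": 0,"wz": 0,"gripper": 60},
  {"tx": 0,"ty": 0,"tz": -150,"wx": 0,"wy": 0,"wz": 0,"gripper": 60},
  {"tx": 0,"ty": 0,"tz": -150,"wx": 0,"wy": 0,"wz": 0,"gripper": 60},
  {"tx": 0,"ty": 0,"tz": -150,"wx": 0,"wy": 0,"wz": 0,"gripper": 60},
])

```text
clock: 19.68
eef_pos: [0.6113, -0.3207, 0.2785]
tcp_rot: [[0.262, 0.965, -0.0], [0.965, -0.262, 0.001], [0.001, -0.001, -1.0]]
force: [-0.7, 0.4, -0.4]
grip_width: 0.0603
finger_force: 0.0
```

Run:
```python
from plan import *
delta(None,None)
th=np.radians(-8.6);ex=np.array([np.cos(th),np.sin(th)]);ey=np.array([-np.sin(th),np.cos(th)])
im,d=grab_frame("scene");im2,d2=grab_frame("top")
for cam,dd in(("scene",d),("top",d2)):
    W=cloud(cam,dd)
    for n in("scrap_cyl_a","scrap_padlock"):
        for r in masks_of(cam,n)[:5]:
            P=W[r["pixels"]&(dd>0)];
            if not len(P):continue
            c=P.mean(0);D=c[:2]-bin0
            if abs(D@ey)<.2: print(cam,n,round(r["p"],2),"bin",np.round([D@ex,D@ey],3),"z",np.round(np.percentile(P[:,2],[5,50,95]),3))
    x,y,z=W[...,0],W[...,1],W[...,2]
    P=W[(dd>0)&(z>.09)&(z<.12)&(abs(x-.61)<.1)&(abs(y+.32)<.13)];print(cam,"bar",cv2.minAreaRect((P[:,:2]*1000).astype(np.float32)),np.median(P[:,2]))
cv2.imwrite("pics/end.png",np.vstack([np.hstack([im[60:360,130:530],im2[60:360,0:400]])]))
```

```text
t 19.68 tcp [ 0.6113 -0.3207  0.2785] yawy -15.2 z [-0.     0.001 -1.   ] q [ 0.17  0.55  0.36  1.67 -0.23  0.96  0.35] F [-0.7  0.4 -0.4] w 0.0603
scene bar ((610.9091186523438, -319.62835693359375), (190.1353759765625, 35.77619552612305), 74.94190216064453) 0.09905725984503815
top bar ((0.0, 0.0), (0.0, 0.0), 0.0) nan
  return _methods._mean(a, axis=axis, dtype=dtype,
  ret = ret.dtype.type(ret / rcount)
```

View pics/end.png

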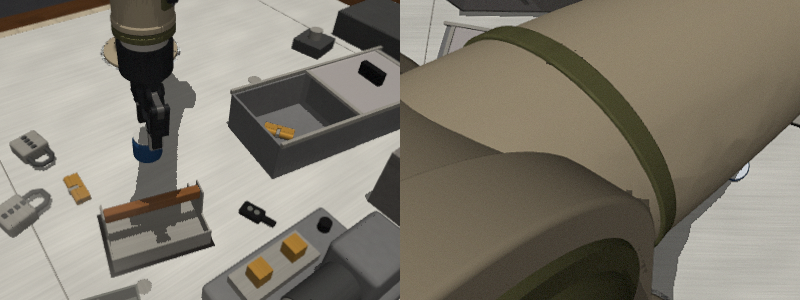

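The tote stands empty and upright, centred on its mat; the door is open, the gripper is clear and the bystanders are in place. I'm handing it in.

```bash
python3 -c "
from bench import *
print(close_job())"
```

```text
the job is handed in; nothing more can be done
None
```

The job is handed in, with no verdict shown. The door is open about 219 mm, the three scrap locks were seen in the bin after the pour, and the empty tote stands upright within a few millimetres of its mat's centre. The last pictures showed the bystanders in place, but the padlock and one cylinder were out of view.

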